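Load the soapstone pots for drilling and pump up the clamps

ROBOT

A 6-joint arm with a two-finger parallel gripper is mounted at the origin on the work surface. World frame = base frame: x ahead of the robot, y to its left, z up, the work surface at z = 0. Lengths are in mm, angles in degrees, forces in N, time in s.
With the tool pointing down it reaches from about 325 to 850 mm from the base axis. Payload 15.5 kg.
Tool frame: the origin (TCP) lies at the very end of the fingers, on their centre line; the grasp point (between the pads) lies 19 mm behind it; z points along the fingers, y is the line along which they close (so a half turn about z gives the same grasp; the last joint's range is limited). The gripper opens to 91 mm and grips with 3 to 60 N. Pads are 32 mm wide; open, the fingers measure 118 mm over their backs; the gripper's body (76 mm by 178 mm) begins 60 mm behind the grasp point.
Start: joints at [60.075, 28.281, 77.091, -0, 74.628, -5.472], TCP at [258.721, 568.938, 213.915] pointing down, gripper open.
Joint ranges: [-166.48, 166.48], [-47.26, 123.95], [12.59, 153.08], [-70.14, 250.14], [6.76, 159.57], [-176.63, 176.63]. Speed limits (degrees/s): [108.29, 108.29, 147.25, 172.46, 172.46, 172.46].

INTERFACE

Orientations are given as [roll, pitch, yaw] about the fixed x, y, z axes, in that order (R = Rz(yaw) Ry(pitch) Rx(roll)).
In Python, from plant import robot gives the robot as it stands. The module is installed in compiled form; this text tells all that it offers.
- The arm moves only by the tool jog_arm, never from a script. Its argument "moves" is a list of rows, each an object of numbers: "dx", "dy", "dz": the shift along the tool's x, y, z in m; "twist": the turn about the tool's z in degrees. In form: [{"dx": .., "dy": .., "dz": .., "twist": ..}, ...]. A call has exactly 5 rows; each row is the pose to reach, as a shift and turn from the pose commanded when the call began, along the tool's axes at that moment; what a row does not reach only later rows make up. A row lasts 1/8 s, in which the tool goes at most 62.5 mm and 10.7 degrees, less where a joint would pass 70% of its speed; a pose out of reach is approached as far as the arm can. A call with a gripper value outside its range is refused whole. "fingers" is the finger opening in m, from 0 to 0.0912, set as the call begins (left out, the last holds). The fingers move at their own pace and stop on an object; the grip force is fixed at half the most. Time passes only in rows, so rows that repeat a pose let the fingers close, or fill a call up. It gives the time, the measured TCP pose, the force, the opening and the grip force at its end, in the units of the state.
- robot.observe(): the state, without advancing time (a new reading comes with each control period).
- robot.get_image(name): name is "side" or "top" or "wrist"; returns (picture, depth): 420x560x3 uint8, blue, green, red; 420x560 float32, mm along the optical axis (not along the pixel's ray), 0 where there is no reading.
- robot.calibration(name): a dict with "fx", "fy", "cx", "cy" (pixels), "rvec" (rotation vector, rad) and "tvec" (3), from world to camera coordinates, as OpenCV has them. Camera axes: x right, y down, z forward; pixel columns grow to the right and rows downward; lengths in mm; the calibration is good to about 2 mm. The wrist camera is an equidistant fisheye: a pixel r from the principal point sees the ray r / f radians off the axis. A picture is of the moment at which its call begins: read the wrist's pose just before it. calibration takes no time and is no camera call; for the wrist camera it gives the pose at the moment of the call.
- robot.finish_job(): hands the job in; it is judged then, once.
The state is a dict: "clock": time; "joint_positions": joint angles; "qvel": joint speeds; "joint_torque": joint torques, N m; "eef_pos": TCP position; "tool_rot": TCP orientation; "contact_force": force on the tool from outside, world axes, zero at the start; "moment": the same for the moment, N m; "opening": finger opening in mm; "grasp_force": force on a finger pad.
Only numpy, scipy, OpenCV 4.12 (cv2) and the standard library are available. Lean on these libraries where they do the work, as an engineer would, in place of code of your own. Each camera call takes 0.05 s, during which the arm holds its last target. There are 200 camera calls.

TASK

Get the drilling fixture ready: put the pumice block away, flat in the plywood tray, and lift every soapstone pot up off the hanging board and stand it fully home and upright in a cradle of its own, with its steel hook facing that cradle's brass pointer. Once all the pots are seated, pump the clamp's hand lever four full strokes, each right down to the bottom stop and right back up, leaving the pots as set and the small bowl where it stands.

Things in the scene. Friction and masses are not known exactly. Their poses are not given: they have to be found in the camera images.
- pot_1: grey soapstone wall pot (may be absent), hung on the board at the start: a round cup 80 mm high, 56 mm outside diameter (below 14 mm it tapers to 46 mm at the foot), wall 6 mm, 0.28 kg, with a flat steel hook strap on its +x side. Origin at the centre of its underside, z up through the mouth. It hangs upright on the robot's side of the board
- pot_1_hook (a point): top of that pot's hook, 40 mm from the pot's axis along its +x, 96 mm above its underside. The strap, 20 mm wide, runs up the pot at x = 28 to 31 mm, over at z = 92 to 96, down as a tail at x = 47 to 50 to z = 70 mm (pot frame). To come off the board the pot must rise 27 mm or more, then move away along its -x
- pot_2: grey soapstone wall pot (may be absent), hung on the board at the start: a round cup 80 mm high, 56 mm outside diameter (below 14 mm it tapers to 46 mm at the foot), wall 6 mm, 0.28 kg, with a flat steel hook strap on its +x side. Origin at the centre of its underside, z up through the mouth. It hangs upright on the robot's side of the board
- pot_2_hook (a point): top of that pot's hook, 40 mm from the pot's axis along its +x, 96 mm above its underside. The strap, 20 mm wide, runs up the pot at x = 28 to 31 mm, over at z = 92 to 96, down as a tail at x = 47 to 50 to z = 70 mm (pot frame). To come off the board the pot must rise 27 mm or more, then move away along its -x
- pot_3: grey soapstone wall pot (may be absent), hung on the board at the start: a round cup 80 mm high, 56 mm outside diameter (below 14 mm it tapers to 46 mm at the foot), wall 6 mm, 0.28 kg, with a flat steel hook strap on its +x side. Origin at the centre of its underside, z up through the mouth. It hangs upright on the robot's side of the board
- pot_3_hook (a point): top of that pot's hook, 40 mm from the pot's axis along its +x, 96 mm above its underside. The strap, 20 mm wide, runs up the pot at x = 28 to 31 mm, over at z = 92 to 96, down as a tail at x = 47 to 50 to z = 70 mm (pot frame). To come off the board the pot must rise 27 mm or more, then move away along its -x
- pot_4: grey soapstone wall pot (may be absent), hung on the board at the start: a round cup 80 mm high, 56 mm outside diameter (below 14 mm it tapers to 46 mm at the foot), wall 6 mm, 0.28 kg, with a flat steel hook strap on its +x side. Origin at the centre of its underside, z up through the mouth. It hangs upright on the robot's side of the board
- pot_4_hook (a point): top of that pot's hook, 40 mm from the pot's axis along its +x, 96 mm above its underside. The strap, 20 mm wide, runs up the pot at x = 28 to 31 mm, over at z = 92 to 96, down as a tail at x = 47 to 50 to z = 70 mm (pot frame). To come off the board the pot must rise 27 mm or more, then move away along its -x
- rack: fixed wooden hanging board, 12 mm thick and 460 mm long along its y, its top edge 180 mm and its lower edge 100 mm above the counter, on two end posts. Origin on the counter under the middle of the board; its -x face looks to the robot and the pots hang on that face, about 115 mm apart
- cradle_1: fixed square aluminium cradle, 76 x 76 mm, one of three on a dark steel bed plate 12 mm thick: 6 mm floor inside a rim whose top is 14 mm above the cradle's underside; the recess is 60 x 60 mm and 8 mm deep. Origin at the centre of the underside, on the bed plate. A brass pointer 10 mm wide stands out from the middle of one side, along the cradle's +x: the mark that the pot's hook must face
- cradle_1_seat (a point): centre of that cradle's floor, where the middle of the pot's underside belongs
- cradle_2: fixed square aluminium cradle, 76 x 76 mm, one of three on a dark steel bed plate 12 mm thick: 6 mm floor inside a rim whose top is 14 mm above the cradle's underside; the recess is 60 x 60 mm and 8 mm deep. Origin at the centre of the underside, on the bed plate. A brass pointer 10 mm wide stands out from the middle of one side, along the cradle's +x: the mark that the pot's hook must face
- cradle_2_seat (a point): centre of that cradle's floor, where the middle of the pot's underside belongs
- cradle_3: fixed square aluminium cradle, 76 x 76 mm, one of three on a dark steel bed plate 12 mm thick: 6 mm floor inside a rim whose top is 14 mm above the cradle's underside; the recess is 60 x 60 mm and 8 mm deep. Origin at the centre of the underside, on the bed plate. A brass pointer 10 mm wide stands out from the middle of one side, along the cradle's +x: the mark that the pot's hook must face
- cradle_3_seat (a point): centre of that cradle's floor, where the middle of the pot's underside belongs
- pumice: loose pale pumice block, 90 x 50 x 40 mm (x, y, z), 0.11 kg, origin at the centre of its underside; at the start it lies across the rim of one cradle
- tray: fixed shallow plywood tray on the left, 180 x 150 mm (x, y) outside, 28 mm high, walls and floor 6 mm thick, open on top; origin at the centre of its underside
- pump_lever (a joint): angle of the hand pump's lever: 0 at rest against the upper stop, grows as the lever is pressed down, 0.6 at the bottom stop. A spring returns it; at the grip point it takes about 3 N to start and about 9 N to hold down
- pump_grip (a point): point on the axis of the lever's black rubber grip (28 mm thick, 85 mm long), 190 mm from the pivot; at rest the lever rises 0.35 rad above level from the pivot towards the grip, its end then stands about 210 mm high, 225 mm from the pivot; at the bottom stop it dips 0.25 rad below level
- pump_pivot (a point): lever's pivot on the fixed grey hand pump, 120 mm above the counter; its axis is level and square to the lever, which points roughly towards the robot
- bowl: small mottled grey soapstone bowl, 100 mm across, 50 mm high, standing loose on the counter between the cradles and the tray, nearer the robot; a bystander. Origin under its centre
Things that resemble listed ones, but are neither listed nor needed, are in the scene too. Leave any green or purple look-alike of the pumice alone.

How it is judged:
By the outcome, as a careful person would: the job done as asked, in the order asked, and still so for the second after the job is handed in, with the robot touching nothing.
Of pot_1, pot_2, pot_3, pot_4 only 2 to 3 are there at a start; the rules pass over those that are not, and their reading is None.
At some moment in a run one of pumice may be knocked a few centimetres aside while the robot is not near it.
It also fails if it takes over 200 s, if anything falls off the work surface, if the arm or the gripper's body presses on something with over 40 N, if the wrist force passes 120 N, or if a joint passes its speed limit or range.

## Working session

There is one attempt and no reset: what is moved stays moved. The work goes in short steps, Python scripts to look and compute and a tool call to move; the robot and the scene stay as the last step left them, time stands still between calls to the robot, and variables do not carry over. Pictures are saved under pics/ and viewed, at most 14 in all, crops included, and the job is handed in when it is done.

Besides the shell and the picture viewer there is one more tool, called after "Request:" as name(argument=value, ...), one argument or row to a line, values as JSON. jog_arm: Moves the arm, as the interface text tells. Its arguments: {"type":"object","properties":{"moves":{"type":"array"},"fingers":{"type":"number"}},"required":["moves"]}

```bash
mkdir -p pics; cat > h.py <<'E'
import numpy as np, cv2
from plant import robot
def snap(n,f):
    c=robot.calibration(n); im,d=robot.get_image(n)
    np.savez(''+f+'.npz',im=im,d=d,**{k:np.array(v) for k,v in c.items()},n=n)
    cv2.imwrite('pics/'+f+'.png',im); return im,d,c
def load(f): return np.load(''+f+'.npz')
def world(z,u,v,dep=None):
    """pixel+depth -> world (arrays ok)"""
    u=np.atleast_1d(np.array(u,float));v=np.atleast_1d(np.array(v,float))
    x=(u-z['cx'])/z['fx'];y=(v-z['cy'])/z['fy']
    if str(z['n'])=='wrist':
        r=np.hypot(x,y);s=np.where(r>1e-9,np.tan(r)/np.maximum(r,1e-9),1);x=x*s;y=y*s
    if dep is None: dep=z['d'][v.astype(int),u.astype(int)]
    P=np.stack([x*dep,y*dep,np.ones_like(x)*dep],-1)
    R=cv2.Rodrigues(z['rvec'].astype(float))[0]
    return (P-z['tvec'].ravel())@R
def cloud(f):
    z=load(f);v,u=np.mgrid[0:420,0:560];P=world(z,u.ravel(),v.ravel());
    return P.reshape(420,560,3),z['d']>0,z['im']
E
python3 - <<'E'
from h import *
for n in('side','top','wrist'):
    im,d,c=snap(n,n+'0'); print(n,c,(d>0).mean())
a=cv2.imread('pics/side0.png');b=cv2.imread('pics/top0.png')
print(robot.observe())
E
```

```text
side {'fx': 521.3212984994209, 'fy': 521.3212984994209, 'cx': 278.8397221277503, 'cy': 210.0057895557981, 'rvec': array([ 2.13521546, -0.78941282,  0.37485632]), 'tvec': array([-365.60246493,  297.46386346, 1428.43787423])} 0.9916369047619048
top {'fx': 438.74644084636765, 'fy': 438.74644084636765, 'cx': 272.5715478369961, 'cy': 211.4144582431673, 'rvec': array([ 2.09132101, -2.15495404,  0.14717303]), 'tvec': array([  44.36579461,  487.27809226, 1136.38855427])} 0.9961352040816327
wrist {'fx': 325.19226210127806, 'fy': 325.19226210127806, 'cx': 278.34331247935125, 'cy': 214.72790556710652, 'rvec': array([-2.42841478, -1.56290186, -0.22841427]), 'tvec': array([-622.88438107,  -32.03193945,  392.3143018 ])} 0.995922619047619
{'clock': 0.15, 'joint_positions': array([ 6.00731223e+01,  2.83052434e+01,  7.71154354e+01,  1.63093744e-03,
        7.46274190e+01, -5.47008862e+00]), 'qvel': array([-0.00079339, -0.11596081, -0.10691553,  0.02607456,  0.15231194,
        0.03284851]), 'joint_torque': array([ 1.24969942e-03, -8.79223180e+01, -3.82052922e+01,  7.08156056e-02,
        5.03809587e-02,  1.32139104e-05]), 'eef_pos': array([258.60050613, 568.71584289, 213.51205438]), 'tool_rot': array([-1.79952271e+02, -6.15003641e-03,  1.55542775e+02]), 'contact_force': array([-0.28066334, -0.15365655,  0.75134177]), 'moment': array([ 0.01387984, -0.06841408,  0.05301489]), 'grasp_force': 0.0, 'opening': 91.13516350089878}
```

View pics/top0.png

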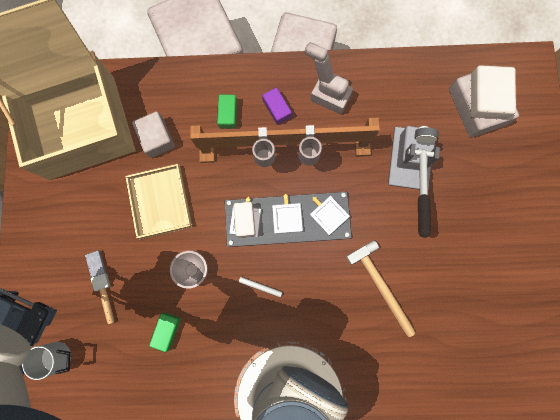

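View pics/side0.png

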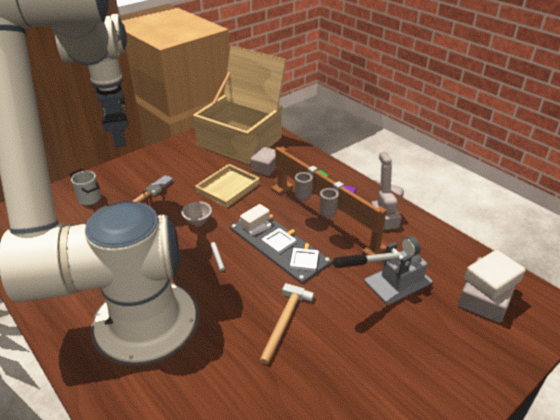

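Top view: two pots hang on the board (263,150) and (310,148). The pumice lies on the left cradle (244,220), with free cradles at (287,218) and (330,214). Tray is at (158,202), bowl (188,268), and the lever grip (425,215). Look-alikes are the green blocks (227,110) and (165,332), the purple block (277,105), the grey-pinkish block (153,133) and the standing mug (43,362). Only the pale block on the cradle rim fits the pumice. I'll check it in an enlarged crop.

```bash
python3 - <<'E'
from h import *
im=cv2.imread('pics/top0.png')[115:255,185:372]
cv2.imwrite('pics/crop1.png',cv2.resize(im,None,fx=4.27,fy=4.27,interpolation=cv2.INTER_CUBIC))
P,ok,im=cloud('top0')
for n,u,v in [('tray',160,202),('pum',243,219),('cr2floor',287,219),('cr3floor',330,215),('plate',266,235),('plateR',345,235),('bowl',188,268),('grip',425,200),('grip2',425,232),('potA',263,150),('potB',310,148),('hookA',263,132),('hookB',310,130),('boardtop',235,132),('boardtopR',350,128),('counter',300,260),('greyblk',153,133),('mug',43,362)]:
    print(n,P[v,u].round(1))
S,ok2,im2=cloud('side0')
for n,u,v in [('pum',255,215),('cr3',305,258),('cr2',280,240),('counter',200,320),('grip',350,260)]: print('side',n,S[v,u].round(1))
E
```

```text
tray [530.7 343.9   7.6]
pum [466.6 107.3  65.4]
cr2floor [470.3  -8.5  15.8]
cr3floor [ 477.5 -125.9   16.2]
plate [428.7  50.2  11.4]
plateR [ 421.8 -164.    13.5]
bowl [345.6 264.7   7.1]
grip [ 480.2 -331.2  182.9]
grip2 [ 402.2 -316.5  209. ]
potA [642.5  48.9  97.2]
potB [643.4 -73.9  97.4]
hookA [660.4  44.1 184.4]
hookB [661.1 -69.8 184.3]
boardtop [664.7 112.7 179.5]
boardtopR [ 665.3 -167.6  176.6]
counter [ 3.587e+02 -4.020e+01  3.000e-01]
greyblk [712.9 350.4  62. ]
mug [108.6 652.6   2.5]
side pum [462.6  96.7  59.3]
side cr3 [ 484.5 -119.1   11.8]
side cr2 [476.2 -11.2  16.7]
side counter [ 110.7 -101.7    0.2]
side grip [ 436.3 -332.5  192.2]
```

View pics/crop1.png

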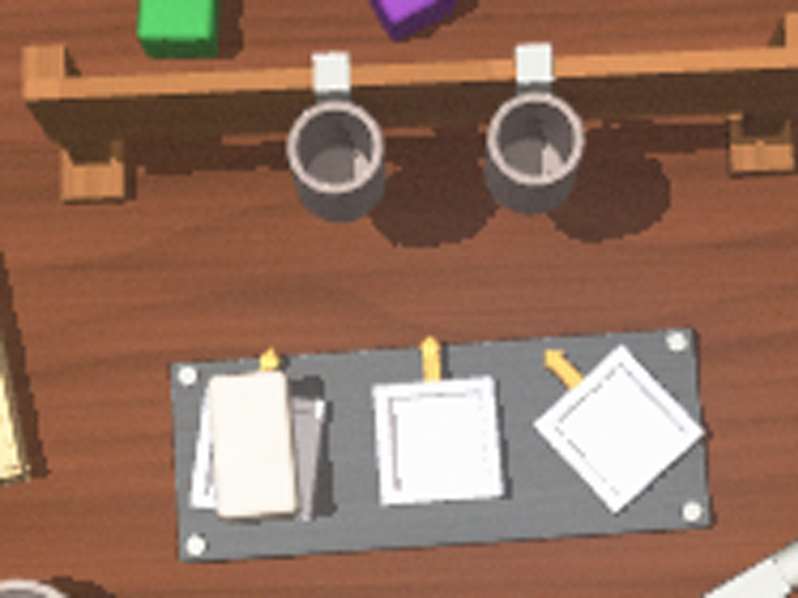

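The crop confirms it: the pale block across cradle 1's rim, at crop (252,445), is the pumice. The pointers of cradles 1 and 2 face roughly +x, so those two suit the two pots. Next I fit the poses from the clouds.

```bash
cat >> h.py <<'E'
def circ(p):
    A=np.c_[2*p[:,:2],np.ones(len(p))];s=np.linalg.lstsq(A,(p[:,:2]**2).sum(1),rcond=None)[0]
    return s[:2],np.sqrt(s[2]+s[:2]@s[:2])
def sel(P,ok,x,y,z):
    m=ok&(P[...,0]>x[0])&(P[...,0]<x[1])&(P[...,1]>y[0])&(P[...,1]<y[1])&(P[...,2]>z[0])&(P[...,2]<z[1]);return P[m]
def rect(p):
    (c,s,a)=cv2.minAreaRect(p[:,:2].astype(np.float32));return np.round(c,1),np.round(s,1),round(a,1)
E
python3 - <<'E'
from h import *
for f in('top0','side0'):
    P,ok,im=cloud(f)
    p=sel(P,ok,(400,540),(50,160),(56,75));print(f,'pum',len(p),rect(p),np.median(p[:,2]))
    p=sel(P,ok,(400,540),(-60,40),(23,30));print('cr2',len(p),rect(p),np.median(p[:,2]))
    p=sel(P,ok,(400,560),(-190,-65),(23,30));print('cr3',len(p),rect(p))
    p=sel(P,ok,(400,540),(50,165),(21,31));print('cr1',len(p),rect(p))
    p=sel(P,ok,(380,560),(-200,190),(8,16));print('plate',len(p),rect(p))
    for y in((10,85),(-110,-35)):
        p=sel(P,ok,(570,657),y,(163,174));print('pot',len(p),circ(p),np.median(p[:,2]))
        p=sel(P,ok,(645,690),y,(182,190));print('hook',len(p),p.mean(0))
    p=sel(P,ok,(600,720),(-220,200),(176,181.5));print('board',len(p),rect(p))
    p=sel(P,ok,(400,680),(230,450),(20,34));print('tray',len(p),rect(p))
    p=sel(P,ok,(250,450),(180,330),(44,56));print('bowl',len(p),circ(p))
    p=sel(P,ok,(340,560),(-380,-280),(140,225));m=p[p[:,0]<470];print('grip',len(p),p.min(0),p.max(0))
    for x in range(380,640,20):
        q=sel(P,ok,(x,x+20),(-400,-260),(140,240)); 
        if len(q): print(x,np.median(q[:,1]).round(1),np.percentile(q[:,2],90).round(1),q[:,1].min().round(),q[:,1].max().round())
E
```

```text
top0 pum 641 (array([468.5, 106.3]), array([90.4, 50.3]), 4.2) 64.84711609645615
cr2 278 (array([486.2,  -7.7]), array([104.7,  75.8]), 2.5) 25.60354905861409
cr3 282 (array([ 487. , -114.2]), array([103.6,  76.4]), 40.0)
cr1 198 (array([478.2, 105.1]), array([ 76.7, 111.3]), 81.2)
plate 3147 (array([471.1,   2.9]), array([136.5, 362.5]), 3.5)
pot 194 (array([628.63873413,  45.94053747]), np.float64(27.599364500150713)) 166.9265929447165
hook 65 [661.25036775  45.73190453 184.20062466]
pot 204 (array([628.92530181, -70.53653412]), np.float64(27.62109766075374)) 166.78560863193593
hook 66 [662.0466277  -68.76571714 183.52996801]
board 718 (array([661.4, -10.2]), array([418.8,  21.1]), 89.7)
tray 630 (array([567.2, 354.5]), array([253.2, 151.7]), 11.1)
bowl 327 (array([341.00314317, 255.45251049]), np.float64(45.36313162572834))
grip 692 [ 391.7348355  -350.97327371  143.96513169] [ 559.74082536 -304.02424558  214.91396892]
380 -316.3 209.0 -328.0 -306.0
400 -314.5 209.9 -333.0 -304.0
420 -318.8 203.5 -337.0 -307.0
440 -322.2 196.2 -339.0 -311.0
460 -325.7 189.0 -341.0 -315.0
480 -329.
[... 782 characters left out ...]
938217480934
hook 6 [655.79383194 -77.60936969 182.89651411]
board 210 (array([658.3, -10.5]), array([411.9,  26.8]), 89.3)
tray 275 (array([563.6, 350.3]), array([259.4, 156.2]), 10.6)
bowl 93 (array([337.0423195 , 251.66383023]), np.float64(46.02461041259702))
grip 469 [ 388.73242722 -357.7353136   140.17229363] [ 558.9730895  -311.18785436  210.09274687]
380 -324.4 205.9 -332.0 -311.0
400 -329.2 206.9 -337.0 -311.0
420 -334.9 199.8 -343.0 -319.0
440 -337.2 192.8 -346.0 -316.0
460 -341.9 185.1 -350.0 -324.0
480 -341.8 178.2 -349.0 -325.0
500 -345.0 165.7 -350.0 -335.0
520 -348.8 158.5 -354.0 -339.0
540 -351.8 150.1 -358.0 -342.0
560 -349.4 143.8 -358.0 -342.0
620 -380.6 149.7 -390.0 -359.0
```

Request:
jog_arm(
  moves=[
    {"dx":-0.04,"dy":-0.035,"dz":0,"twist":-6},
    {"dx":-0.08,"dy":-0.07,"dz":0,"twist":-12},
    {"dx":-0.12,"dy":-0.105,"dz":0,"twist":-18},
    {"dx":-0.16,"dy":-0.14,"dz":0,"twist":-24},
    {"dx":-0.2,"dy":-0.175,"dz":0,"twist":-28.7},
  ],
  fingers=0.0912,
)

```text
clock: 0.78
eef_pos: [368.7, 325.3, 213.9]
tool_rot: [-180.0, 0.0, -175.6]
contact_force: [0.3, -0.4, 0.1]
opening: 91.5
grasp_force: 0.0
```

Request:
jog_arm(
  moves=[
    {"dx":-0.02,"dy":-0.055,"dz":0,"twist":0},
    {"dx":-0.04,"dy":-0.11,"dz":0,"twist":0},
    {"dx":-0.06,"dy":-0.165,"dz":0,"twist":0},
    {"dx":-0.084,"dy":-0.227,"dz":0,"twist":0},
    {"dx":-0.084,"dy":-0.227,"dz":0,"twist":0},
  ],
)

```text
clock: 1.4
eef_pos: [470.4, 103.3, 213.8]
tool_rot: [-180.0, 0.0, -176.0]
contact_force: [-0.5, 0.8, 0.1]
opening: 91.2
grasp_force: 0.0
```

```bash
cat >> h.py <<'E'
def go(t,cur=None):
    """target x,y,z,yaw (mm,deg) -> shift in tool axes from pose"""
    o=robot.observe()
    if cur is None: cur=[*o['eef_pos'],o['tool_rot'][2]]
    a=np.radians(cur[3]);d=np.array(t[:3])-cur[:3]
    print('cur',np.round(cur,1),'-> dx %.1f dy %.1f dz %.1f twist %.1f'%(np.cos(a)*d[0]+np.sin(a)*d[1],np.sin(a)*d[0]-np.cos(a)*d[1],-d[2],-((t[3]-cur[3]+180)%360-180)))
E
python3 - <<'E'
from h import *
o=robot.observe();print(o['eef_pos'],o['tool_rot'],o['joint_positions'],o['clock'])
im,d,c=snap('wrist','w1'); print(c['tvec'], (-cv2.Rodrigues(c['rvec'])[0].T@c['tvec']))
P,ok,im=cloud('w1')
p=sel(P,ok,(400,540),(50,160),(56,75));print('pum',len(p),rect(p),np.median(p[:,2]))
go([468.5,106.3,32,184.2])
E
```

```text
[470.39291157 103.33948333 213.84654239] [-1.79967616e+02  2.51241078e-02 -1.76017126e+02] [ 5.30600057e+00  1.67841047e+01  9.67284865e+01 -3.59465571e-02
  6.64630432e+01 -8.86625187e+01] 1.4
[ -69.20081249 -488.01738243  255.48743916] [388.14415557  96.17284612 385.12134157]
pum 4112 (array([466.8, 105.1]), array([88.4, 50.2]), 4.2) 66.29796374939224
cur [ 469.6  104.8  213.8 -176. ] -> dx 1.0 dy 1.6 dz 181.8 twist -0.2
```

View pics/w1.png

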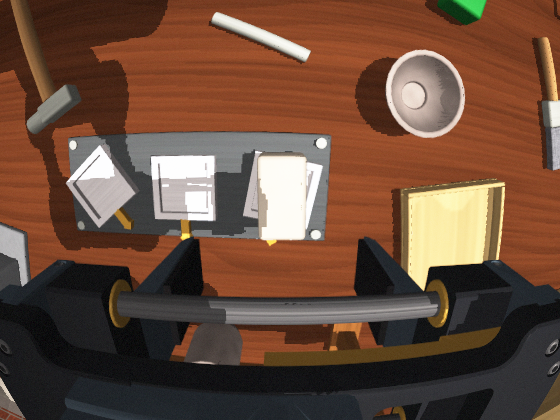

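Wrist view: the pumice at (283,197) lies between the open fingers, at about (467,105) with its top at 66 mm. The bowl is at (425,93) and the tray corner at (450,230). Descending and gripping.

Request:
jog_arm(
  moves=[
    {"dx":0.002,"dy":0.001,"dz":0.04,"twist":0},
    {"dx":0.002,"dy":0.001,"dz":0.085,"twist":0},
    {"dx":0.002,"dy":0.001,"dz":0.13,"twist":0},
    {"dx":0.002,"dy":0.001,"dz":0.165,"twist":0},
    {"dx":0.002,"dy":0.001,"dz":0.181,"twist":0},
  ],
)

```text
clock: 2.08
eef_pos: [465.3, 108.7, 31.2]
tool_rot: [180.0, -0.2, -175.7]
contact_force: [0.7, 0.1, 0.5]
opening: 90.9
grasp_force: 0.0
```

Request:
jog_arm(
  moves=[
    {"dx":0,"dy":0,"dz":0,"twist":0},
    {"dx":0,"dy":0,"dz":0,"twist":0},
    {"dx":0,"dy":0,"dz":0,"twist":0},
    {"dx":0,"dy":0,"dz":0,"twist":0},
    {"dx":0,"dy":0,"dz":0,"twist":0},
  ],
  fingers=0.04,
)

```text
clock: 2.7
eef_pos: [467.1, 107.6, 33.4]
tool_rot: [180.0, 0.1, -175.8]
contact_force: [-0.8, 0.4, 8.5]
opening: 50.3
grasp_force: 30.0
```

```bash
python3 - <<'E'
from h import *
o=robot.observe();print(o['eef_pos'],o['opening'],o['grasp_force'],o['contact_force'])
P,ok,im=cloud('top0')
# tray rim only, avoid grey block
p=sel(P,ok,(440,625),(250,440),(22,34));p=p[~((p[:,0]>600)&(p[:,1]>400))];print('tray',len(p),rect(p))
W,ok,im=cloud('w1')
p=sel(W,ok,(440,640),(250,440),(22,34));print('trayw',len(p),rect(p))
for y in((260,300),(300,380)):
  for f in (P,):
    q=sel(f,f[...,2]>-9,(440,640),y,(24,31));print(y,np.percentile(q[:,0],[1,99]),np.percentile(q[:,1],[1,99]))
E
```

```text
[467.14031085 107.5544338   33.40912396] 50.311968095129075 30.001333951950073 [-0.84223016  0.41083886  8.48996681]
tray 431 (array([532.2, 347.4]), array([181.1, 151.2]), 11.1)
trayw 1214 (array([498.5, 339.5]), array([114.3, 152.3]), 10.8)
(260, 300) [452.03612534 631.68267188] [260.38099256 298.30166996]
(300, 380) [441.59823791 630.48599569] [300.80457007 378.17289444]
```

Request:
jog_arm(
  moves=[
    {"dx":0,"dy":0,"dz":-0.015,"twist":0},
    {"dx":0,"dy":0,"dz":-0.04,"twist":0},
    {"dx":0,"dy":0,"dz":-0.07,"twist":0},
    {"dx":0,"dy":0,"dz":-0.09,"twist":0},
    {"dx":0,"dy":0,"dz":-0.1,"twist":0},
  ],
)

```text
clock: 3.32
eef_pos: [467.1, 107.5, 133.9]
tool_rot: [180.0, 0.1, -175.8]
contact_force: [0.1, 0.1, -0.7]
opening: 50.0
grasp_force: 30.0
```

Request:
jog_arm(
  moves=[
    {"dx":-0.012,"dy":0.035,"dz":0,"twist":-1},
    {"dx":-0.032,"dy":0.09,"dz":0,"twist":-3},
    {"dx":-0.052,"dy":0.15,"dz":0,"twist":-5},
    {"dx":-0.07,"dy":0.2,"dz":0,"twist":-6.9},
    {"dx":-0.082,"dy":0.235,"dz":0,"twist":-6.9},
  ],
)

```text
clock: 3.95
eef_pos: [531.2, 350.2, 132.1]
tool_rot: [-180.0, -0.0, -168.8]
contact_force: [0.2, -1.7, -1.1]
opening: 49.9
grasp_force: 30.0
```

Request:
jog_arm(
  moves=[
    {"dx":0,"dy":0,"dz":0,"twist":0},
    {"dx":0,"dy":0,"dz":0.03,"twist":0},
    {"dx":0,"dy":0,"dz":0.06,"twist":0},
    {"dx":0,"dy":0,"dz":0.08,"twist":0},
    {"dx":0,"dy":0,"dz":0.09,"twist":0},
  ],
)

```text
clock: 4.58
eef_pos: [530.4, 346.9, 41.5]
tool_rot: [-180.0, -0.1, -168.9]
contact_force: [-0.5, 1.2, -0.9]
opening: 50.2
grasp_force: 30.0
```

```bash
python3 - <<'E'
from h import *
o=robot.observe();print(o['eef_pos'],o['tool_rot'],o['opening'],o['grasp_force'],o['contact_force'])
go([532,347,14,191.1])
im,d,c=snap('top','t2');snap('side','s2')
a=cv2.resize(im[140:260,110:310],None,fx=4,fy=4,interpolation=cv2.INTER_CUBIC);cv2.imwrite('pics/t2c.png',a)
P,ok,im=cloud('top0')
E
```

```text
[530.3972826  346.87808636  41.47429699] [-1.79955439e+02 -1.32925058e-01 -1.68886038e+02] 50.15565403773305 29.99981850385666 [-0.51821979  1.20665587 -0.87416432]
cur [ 530.4  346.9   41.5 -168.9] -> dx -1.6 dy -0.2 dz 27.5 twist 0.0
```

View pics/t2c.png

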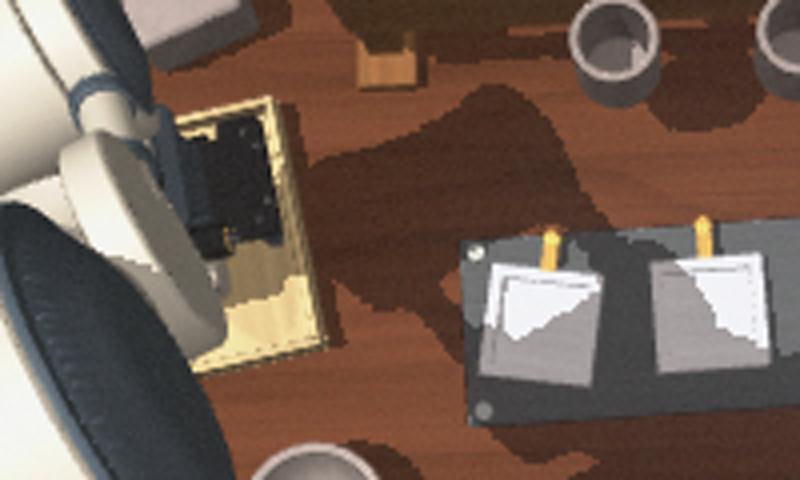

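The gripper is inside the tray and clear of its walls. Cradle 1, at crop (540,325), is now uncovered. Lowering, releasing, then rising and measuring.

Request:
jog_arm(
  moves=[
    {"dx":-0.001,"dy":0,"dz":0.012,"twist":0},
    {"dx":-0.001,"dy":0,"dz":0.02,"twist":0},
    {"dx":-0.001,"dy":0,"dz":0.025,"twist":0},
    {"dx":-0.001,"dy":0,"dz":0.0275,"twist":0},
    {"dx":-0.001,"dy":0,"dz":0.0275,"twist":0},
  ],
)

```text
clock: 5.3
eef_pos: [532.2, 348.2, 15.4]
tool_rot: [-180.0, -0.0, -168.9]
contact_force: [-0.4, -0.5, -1.2]
opening: 49.8
grasp_force: 30.0
```

Request:
jog_arm(
  moves=[
    {"dx":0,"dy":0,"dz":0,"twist":0},
    {"dx":0,"dy":0,"dz":0,"twist":0},
    {"dx":0,"dy":0,"dz":0,"twist":0},
    {"dx":0,"dy":0,"dz":0,"twist":0},
    {"dx":0,"dy":0,"dz":0,"twist":0},
  ],
  fingers=0.072,
)

```text
clock: 5.92
eef_pos: [532.2, 348.2, 15.5]
tool_rot: [180.0, 0.0, -168.9]
contact_force: [0.1, -0.2, -0.3]
opening: 71.9
grasp_force: 0.0
```

Request:
jog_arm(
  moves=[
    {"dx":0,"dy":0,"dz":-0.03,"twist":0},
    {"dx":0,"dy":0,"dz":-0.08,"twist":0},
    {"dx":0,"dy":0,"dz":-0.13,"twist":0},
    {"dx":0,"dy":0,"dz":-0.18,"twist":0},
    {"dx":0,"dy":0,"dz":-0.22,"twist":0},
  ],
)

```text
clock: 6.55
eef_pos: [532.3, 348.2, 237.7]
tool_rot: [180.0, 0.1, -168.9]
contact_force: [-0.5, -0.2, -0.2]
opening: 71.8
grasp_force: 0.0
```

```bash
cat >> h.py <<'E'
def cradle(P,ok,cx,cy):
    p=sel(P,ok,(cx-75,cx+75),(cy-56,cy+56),(22.5,29.5))
    c,s,a=rect(p); best=None
    for k in range(-460,460):
        t=np.radians(a+k*.05-90*(abs(a)>45));u=p[:,0]*np.cos(t)+p[:,1]*np.sin(t);w=-p[:,0]*np.sin(t)+p[:,1]*np.cos(t)
        e=np.percentile(w,98.5)-np.percentile(w,1.5)
        if best is None or e<best[0]:
            wl,wh=np.percentile(w,[1,99]);uc=np.percentile(u,1)+38;wc=(wl+wh)/2
            best=(e,np.degrees(t),uc*np.cos(t)-wc*np.sin(t),uc*np.sin(t)+wc*np.cos(t),wh-wl,np.ptp(u),len(p))
    return np.round(best,1)
E
python3 - <<'E'
from h import *
o=robot.observe();print(o['eef_pos'],o['clock']);
snap('top','t3');snap('wrist','w3')
for f in('top0','t2','t3','w1','w3'):
    P,ok,im=cloud(f)
    for c in((468,110),(471,-9)):
        try: print(f,cradle(P,ok,*c))
        except Exception as e: print(f,e)
for f in('t3','w3'):
    P,ok,im=cloud(f)
    p=sel(P,ok,(450,620),(260,430),(38,55));print('pum',len(p),rect(p) if len(p)>5 else'',np.median(p[:,2]))
    for y in((10,85),(-110,-35)):
        p=sel(P,ok,(570,657),y,(163,174));print('pot',len(p),circ(p))
E
```

```text
[532.29441094 348.21267091 237.68402155] 6.55
top0 [ 75.3  -7.8 467.5 106.4  75.6 111.3 165. ]
top0 [ 74.6   1.6 472.3  -8.4  75.1 104.9 298. ]
t2 [ 75.2  -8.5 468.2 106.3  75.6 104.2 298. ]
t2 [ 74.3   1.3 472.2  -8.4  74.8 104.9 282. ]
t3 [ 75.2  -9.7 467.8 106.4  75.7 104.3 289. ]
t3 [ 74.7   1.3 472.4  -8.4  75.  105.2 289. ]
w1 [ 75.7  -8.  467.2 105.4  76.  105.3 960. ]
w1 [  75.4    3.2  471.2   -9.3   75.8  101.  1805. ]
w3 [  75.9   -8.5  467.1  105.8   76.3  105.5 1367. ]
w3 [  76.5    2.9  471.5   -9.1   77.1  105.7 1001. ]
pum 583 (array([533. , 347.6]), array([89.9, 51.1]), 11.1) 44.893026539029265
pot 188 (array([627.80559485,  46.62737287]), np.float64(27.368996505684144))
pot 196 (array([628.86727857, -71.25673317]), np.float64(27.687448703008855))
pum 3184 (array([531.8, 347. ]), array([88.8, 50.3]), 11.0) 46.28203296316475
pot 465 (array([629.16357934,  60.67823299]), np.float64(22.576243639750995))
pot 0 (array([0., 0.]), np.float64(0.0))
```

Pumice lies flat in the tray with its top at 46 mm. Going above pot A.

Request:
jog_arm(
  moves=[
    {"dx":-0.004,"dy":-0.03,"dz":0,"twist":3},
    {"dx":-0.008,"dy":-0.07,"dz":0,"twist":6},
    {"dx":-0.013,"dy":-0.11,"dz":0,"twist":9},
    {"dx":-0.018,"dy":-0.157,"dz":0,"twist":11.1},
    {"dx":-0.018,"dy":-0.157,"dz":0,"twist":11.1},
  ],
  fingers=0.0912,
)

```text
clock: 7.28
eef_pos: [580.8, 194.8, 234.7]
tool_rot: [-180.0, -0.0, 179.8]
contact_force: [-0.2, 0.9, 0.0]
opening: 91.2
grasp_force: 0.0
```

Request:
jog_arm(
  moves=[
    {"dx":-0.012,"dy":-0.04,"dz":0,"twist":0},
    {"dx":-0.024,"dy":-0.08,"dz":0,"twist":0},
    {"dx":-0.036,"dy":-0.12,"dz":0,"twist":0},
    {"dx":-0.048,"dy":-0.151,"dz":0,"twist":0},
    {"dx":-0.048,"dy":-0.151,"dz":0,"twist":0},
  ],
)

```text
clock: 7.9
eef_pos: [628.7, 45.4, 234.7]
tool_rot: [-180.0, -0.0, 180.0]
contact_force: [-0.6, 0.2, 0.1]
opening: 91.2
grasp_force: 0.0
```

```bash
python3 - <<'E'
from h import *
snap('wrist','w4'); P,ok,im=cloud('w4')
p=sel(P,ok,(570,660),(0,95),(163,172));print('pot',len(p),circ(p) if len(p)>5 else '')
p=sel(P,ok,(640,690),(0,95),(180,190));print('hook',len(p),p.mean(0) if len(p) else '')
go([628.5,47,120,179.7])
E
```

```text
pot 2141 (array([629.84944662,  46.38572833]), np.float64(29.0373315687051))
hook 1810 [659.84588886  47.65861731 182.21671516]
cur [628.2  46.6 234.7 180. ] -> dx -0.3 dy 0.4 dz 114.7 twist 0.3
```

View pics/w4.png

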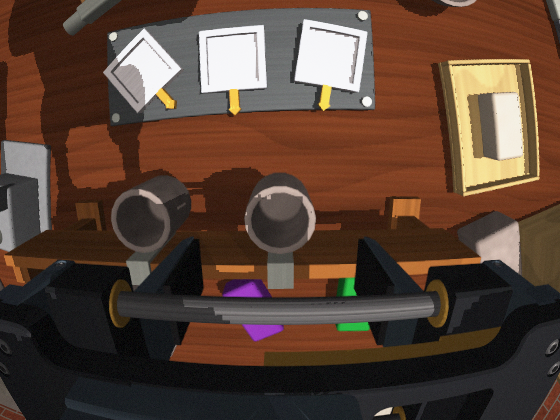

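The pot at (280,215) is centred between the fingers at (185,·) and (375,·), and the pumice is in the tray at (503,125). Descend, grip, lift.

Request:
jog_arm(
  moves=[
    {"dx":0,"dy":0,"dz":0.03,"twist":0.3},
    {"dx":0,"dy":0,"dz":0.06,"twist":0.3},
    {"dx":0,"dy":0,"dz":0.09,"twist":0.3},
    {"dx":0,"dy":0,"dz":0.108,"twist":0.3},
    {"dx":0,"dy":0,"dz":0.115,"twist":0.3},
  ],
)

```text
clock: 8.57
eef_pos: [627.3, 48.0, 119.2]
tool_rot: [180.0, -0.1, 179.8]
contact_force: [-0.2, -1.2, 0.7]
opening: 91.4
grasp_force: 0.0
```

Request:
jog_arm(
  moves=[
    {"dx":0,"dy":0,"dz":0,"twist":0},
    {"dx":0,"dy":0,"dz":0,"twist":0},
    {"dx":0,"dy":0,"dz":0,"twist":0},
    {"dx":0,"dy":0,"dz":0,"twist":0},
    {"dx":0,"dy":0,"dz":0,"twist":0},
  ],
  fingers=0.045,
)

```text
clock: 9.2
eef_pos: [628.5, 46.6, 120.9]
tool_rot: [-180.0, 0.0, 179.7]
contact_force: [-1.9, -1.5, 6.2]
opening: 56.8
grasp_force: 30.0
```

Request:
jog_arm(
  moves=[
    {"dx":0,"dy":0,"dz":-0.005,"twist":0},
    {"dx":0,"dy":0,"dz":-0.015,"twist":0},
    {"dx":0,"dy":0,"dz":-0.027,"twist":0},
    {"dx":0,"dy":0,"dz":-0.037,"twist":0},
    {"dx":0,"dy":0,"dz":-0.042,"twist":0},
  ],
)

```text
clock: 9.82
eef_pos: [628.5, 46.7, 163.3]
tool_rot: [-180.0, 0.0, 179.7]
contact_force: [0.2, 0.2, -2.2]
opening: 56.5
grasp_force: 30.0
```

```bash
python3 - <<'E'
from h import *
o=robot.observe();print(o['contact_force'],o['opening'],o['grasp_force'])
im,d,c=snap('side','s4');cv2.imwrite('pics/s4c.png',cv2.resize(im[120:280,220:420],None,fx=3.5,fy=3.5))
go([468,107.4,145,171.3])
E
```

```text
[ 0.24988252  0.20211192 -2.22080012] 56.53003657491598 29.99962728470564
cur [628.6  46.6 163.6 179.7] -> dx 160.9 dy 60.1 dz 18.6 twist 8.4
```

View pics/s4c.png

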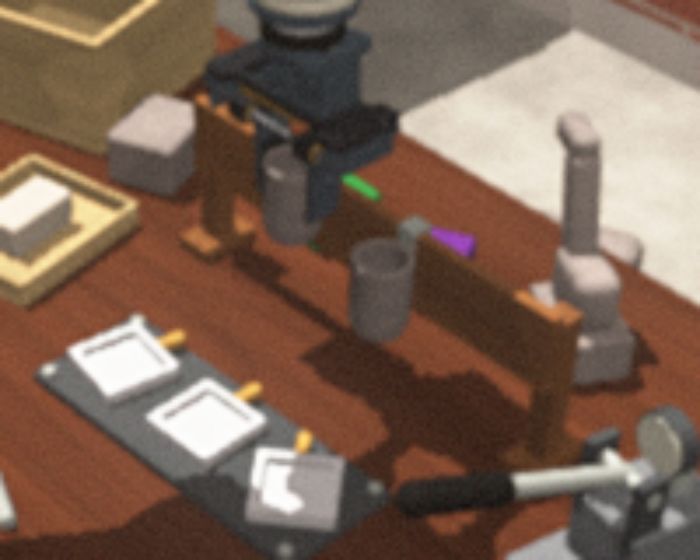

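Request:
jog_arm(
  moves=[
    {"dx":0.025,"dy":0,"dz":0,"twist":0},
    {"dx":0.065,"dy":0.015,"dz":0,"twist":3},
    {"dx":0.11,"dy":0.035,"dz":0,"twist":6},
    {"dx":0.145,"dy":0.052,"dz":0,"twist":8.4},
    {"dx":0.1606,"dy":0.0597,"dz":0,"twist":8.4},
  ],
)

```text
clock: 10.5
eef_pos: [466.2, 107.7, 162.5]
tool_rot: [-180.0, -0.0, 171.4]
contact_force: [0.2, -0.4, -2.9]
opening: 56.3
grasp_force: 30.0
```

Request:
jog_arm(
  moves=[
    {"dx":0,"dy":0,"dz":0.01,"twist":0},
    {"dx":0,"dy":0,"dz":0.03,"twist":0},
    {"dx":0,"dy":0,"dz":0.055,"twist":0},
    {"dx":0,"dy":0,"dz":0.07,"twist":0},
    {"dx":0,"dy":0,"dz":0.075,"twist":0},
  ],
)

```text
clock: 11.12
eef_pos: [468.6, 106.6, 86.1]
tool_rot: [-180.0, -0.1, 171.3]
contact_force: [-0.1, 0.9, -2.5]
opening: 56.4
grasp_force: 30.0
```

```bash
python3 - <<'E'
from h import *
im,d,c=snap('wrist','w5'); P,ok,im=cloud('w5')
print(cradle(P,ok,468,106))
p=sel(P,ok,(425,500),(65,150),(110,128));print('pot',len(p),circ(p) if len(p)>5 else '',np.median(p[:,2]))
go([468.3,107,51,171.3])
a=cv2.resize(im[110:310,160:400],None,fx=3,fy=3);cv2.imwrite('pics/w5c.png',a)
E
```

```text
[  75.1   -6.8  466.3  105.4   75.8   56.6 2204. ]
pot 2680 (array([459.79482094, 106.29639138]), np.float64(28.16654040259311)) 120.40682510986629
cur [468.5 106.7  86.2 171.3] -> dx 0.3 dy 0.3 dz 35.2 twist 0.0
```

View pics/w5c.png

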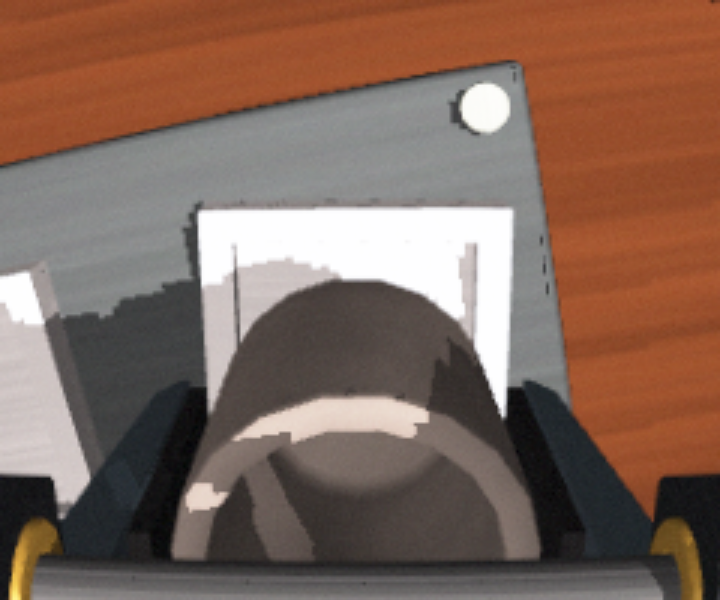

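The pot's foot at crop (352,280) is laterally centred over the recess (238–470), and the edges are parallel.

```bash
python3 - <<'E'
from h import *
from scipy.optimize import least_squares
P,ok,im=cloud('w5')
p=sel(P,ok,(420,500),(65,150),(129,140));print('pot',len(p),circ(p),np.median(p[:,2]),p[:,0].max())
for z in (90,100,110,120):
    q=sel(P,ok,(420,470),(75,140),(z-4,z+4));
    s=least_squares(lambda c:np.hypot(q[:,0]-c[0],q[:,1]-c[1])-28,[468,106],loss='soft_l1').x;print(z,len(q),s)
E
```

```text
pot 4872 (array([461.61258286, 106.09886167]), np.float64(27.16275822108168)) 133.11546338765422 492.86115934505636
90 499 [463.03250939 106.29064055]
100 606 [462.97496404 106.2034209 ]
110 737 [462.95583659 106.34983176]
120 907 [462.86831785 105.93346211]
```

```bash
python3 - <<'E'
from h import *
from scipy.optimize import least_squares
def wall(f,c0,zs,r=28,w=45):
    P,ok,im=cloud(f)
    for z in zs:
        q=sel(P,ok,(c0[0]-w,c0[0]+5),(c0[1]-33,c0[1]+33),(z-4,z+4))
        if len(q)<20: continue
        s=least_squares(lambda c:np.hypot(q[:,0]-c[0],q[:,1]-c[1])-r,c0,loss='soft_l1').x;print(f,z,len(q),s.round(1))
for f in('w1','w3','w4','top0','t2','t3'):wall(f,[628.5,46.5],(115,130,145,158)); 
P,ok,im=cloud('w5')
v=np.s_[:, :]
# x-profile along the midline y~106, in front of the pot
m=ok&(abs(P[...,1]-106)<1.2)&(P[...,0]>415)&(P[...,0]<500)&(P[...,2]>5)
q=P[m];q=q[np.argsort(q[:,0])];print(q[::4][:,[0,2]].round(1).tolist()[:45])
E
```

```text
w1 115 229 [623.3  44.7]
w1 130 254 [623.2  45. ]
w1 145 269 [623.   44.7]
w1 158 248 [622.9  44.9]
w3 115 158 [623.1  44.7]
w3 130 184 [622.8  44.6]
w3 145 220 [622.8  44.8]
w3 158 206 [622.6  44.6]
w4 115 90 [622.7  45. ]
w4 130 118 [622.6  44.8]
w4 145 131 [622.5  45.1]
w4 158 160 [622.5  45.1]
top0 145 21 [623.6  46.2]
top0 158 26 [623.7  45.8]
t2 115 20 [624.2  46.1]
t2 145 20 [624.1  46.1]
t2 158 22 [623.7  46. ]
t3 115 22 [624.   45.9]
t3 145 22 [624.   45.9]
t3 158 25 [623.8  46.1]
[[415.1, 13.3], [415.9, 12.5], [416.9, 12.1], [417.7, 13.0], [418.7, 15.0], [420.0, 13.2], [420.8, 12.8], [422.0, 12.9], [423.1, 12.4], [424.0, 12.0], [425.2, 13.2], [426.2, 11.5], [426.9, 13.0], [428.0, 27.5], [428.1, 13.8], [428.2, 15.2], [428.4, 22.3], [429.0, 26.4], [429.8, 25.9], [430.5, 26.7], [431.4, 25.9], [432.4, 27.4], [433.5, 26.1], [433.7, 181.6], [433.8, 180.6], [434.0, 179.5], [434.1, 181.4], [434.1, 182.1], [434.2, 178.2], [434.3, 178.4], [434.4, 178.7], [434.4, 132.4], [434.4, 179.9], [434.5, 179.2], [434.5, 178.3], [434.5, 127.2], [434.6, 180.5], [434.6, 120.9], [434.6, 123.5], [434.7, 129.8], [434.7, 104.4], [434.7, 123.0], [434.7, 105.5], [434.7, 86.2], [434.7, 179.8]]
```

The wall fits show that the strap contaminated the mouth fit. The pot's axis sits about 4 mm nearer the robot than assumed, so I shift +x by 3.6 mm before lowering.

Request:
jog_arm(
  moves=[
    {"dx":-0.0036,"dy":0,"dz":0,"twist":0},
    {"dx":-0.0036,"dy":0,"dz":0.008,"twist":0},
    {"dx":-0.0036,"dy":0,"dz":0.016,"twist":0},
    {"dx":-0.0036,"dy":0,"dz":0.022,"twist":0},
    {"dx":-0.0036,"dy":0,"dz":0.026,"twist":0},
  ],
)

```text
clock: 11.8
eef_pos: [471.4, 106.5, 60.9]
tool_rot: [-180.0, -0.0, 171.4]
contact_force: [0.8, 1.1, -2.1]
opening: 56.3
grasp_force: 30.0
```

Request:
jog_arm(
  moves=[
    {"dx":0,"dy":0,"dz":0.002,"twist":0},
    {"dx":0,"dy":0,"dz":0.004,"twist":0},
    {"dx":0,"dy":0,"dz":0.006,"twist":0},
    {"dx":0,"dy":0,"dz":0.008,"twist":0},
    {"dx":0,"dy":0,"dz":0.008,"twist":0},
  ],
)

```text
clock: 12.42
eef_pos: [471.5, 106.5, 53.3]
tool_rot: [-180.0, -0.0, 171.3]
contact_force: [-0.4, 0.6, -2.7]
opening: 56.4
grasp_force: 30.0
```

Request:
jog_arm(
  moves=[
    {"dx":0,"dy":0,"dz":0.001,"twist":0},
    {"dx":0,"dy":0,"dz":0.0018,"twist":0},
    {"dx":0,"dy":0,"dz":0.0025,"twist":0},
    {"dx":0,"dy":0,"dz":0.0025,"twist":0},
    {"dx":0,"dy":0,"dz":0.0025,"twist":0},
  ],
)

```text
clock: 13.05
eef_pos: [471.9, 106.5, 51.3]
tool_rot: [180.0, 0.0, 171.3]
contact_force: [-0.7, -0.8, 7.3]
opening: 56.8
grasp_force: 30.0
```

Request:
jog_arm(
  moves=[
    {"dx":0,"dy":0,"dz":0,"twist":0},
    {"dx":0,"dy":0,"dz":0,"twist":0},
    {"dx":0,"dy":0,"dz":0,"twist":0},
    {"dx":0,"dy":0,"dz":0,"twist":0},
    {"dx":0,"dy":0,"dz":0,"twist":0},
  ],
)

```text
clock: 13.68
eef_pos: [471.8, 106.5, 51.3]
tool_rot: [180.0, 0.0, 171.3]
contact_force: [-0.4, -0.9, 6.5]
opening: 56.2
grasp_force: 30.0
```

It's down on the floor (z 51.3, vertical force reversed). Release and rise.

Request:
jog_arm(
  moves=[
    {"dx":0,"dy":0,"dz":0,"twist":0},
    {"dx":0,"dy":0,"dz":0,"twist":0},
    {"dx":0,"dy":0,"dz":0,"twist":0},
    {"dx":0,"dy":0,"dz":0,"twist":0},
    {"dx":0,"dy":0,"dz":0,"twist":0},
  ],
  fingers=0.0912,
)

```text
clock: 14.3
eef_pos: [471.5, 106.5, 50.9]
tool_rot: [-180.0, -0.0, 171.3]
contact_force: [-0.2, 0.2, 0.5]
opening: 91.2
grasp_force: 0.0
```

Request:
jog_arm(
  moves=[
    {"dx":0,"dy":0,"dz":-0.03,"twist":0},
    {"dx":0,"dy":0,"dz":-0.07,"twist":0},
    {"dx":0,"dy":0,"dz":-0.11,"twist":0},
    {"dx":0,"dy":0,"dz":-0.15,"twist":0},
    {"dx":0,"dy":0,"dz":-0.185,"twist":0},
  ],
)

```text
clock: 14.92
eef_pos: [471.5, 106.5, 237.5]
tool_rot: [180.0, 0.0, 171.3]
contact_force: [1.4, 0.1, -0.6]
opening: 91.1
grasp_force: 0.0
```

```bash
python3 - <<'E'
from h import *
from scipy.optimize import least_squares
im,d,c=snap('wrist','w6'); P,ok,_=cloud('w6')
for z in (50,65,80,92):
    q=sel(P,ok,(425,475),(70,140),(z-4,z+4))
    s=least_squares(lambda c:np.hypot(q[:,0]-c[0],q[:,1]-c[1])-28,[467,106],loss='soft_l1').x;print(z,len(q),s.round(1))
q=sel(P,ok,(430,500),(70,140),(94,101));print('mouth',len(q),np.median(q[:,2]),circ(q))
A=np.c_[q[:,:2]-q[:,:2].mean(0),np.ones(len(q))];print('tilt',np.degrees(np.linalg.lstsq(A,q[:,2],rcond=None)[0][:2]))
q=sel(P,ok,(480,540),(70,140),(106,118));print('hook',len(q),np.median(q,0) if len(q) else '')
print(cradle(P,ok,467,106)); go([623.9+.3,-70.3,215,179.7])
cv2.imwrite('pics/w6c.png',cv2.resize(im[60:320,160:480],None,fx=2.4,fy=2.3))
E
```

```text
50 50 [467.  106.9]
65 54 [467.  107.1]
80 56 [466.8 106.4]
92 63 [466.1 106.6]
mouth 1007 98.0568852681218 (array([465.75260665, 106.03355131]), np.float64(25.010971517575705))
tilt [-0.0269159   0.07439383]
hook 503 [503.28147755 100.71338796 114.39476359]
[  74.9   -7.3  466.9  105.4   75.4   77.2 1678. ]
cur [473.2 106.7 241.4 171.4] -> dx -175.9 dy -152.3 dz 26.4 twist -8.3
```

View pics/w6c.png

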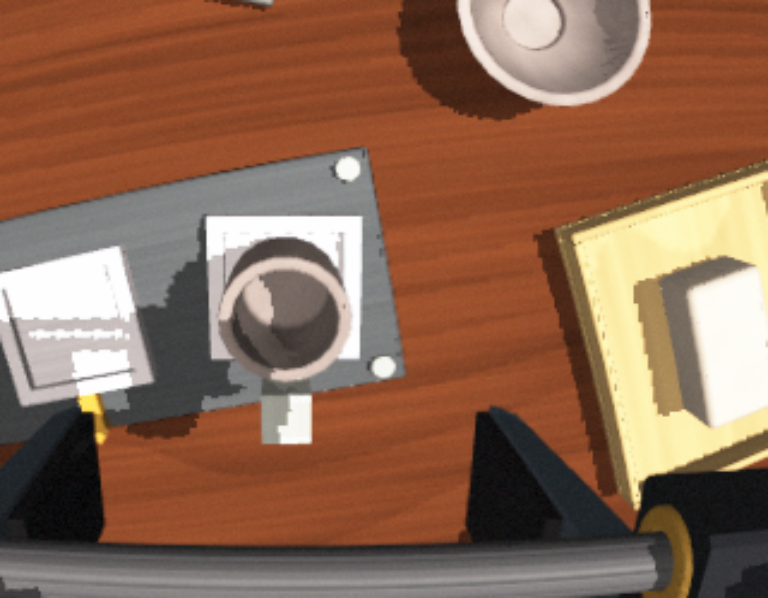

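Pot A stands home: mouth at 98.1 mm (18+80), upright, and the hook strap at crop (287,418) lines up with cradle 1's pointer axis. Next, pot B.

Request:
jog_arm(
  moves=[
    {"dx":-0.035,"dy":-0.03,"dz":0,"twist":-2},
    {"dx":-0.07,"dy":-0.06,"dz":0,"twist":-4},
    {"dx":-0.105,"dy":-0.09,"dz":0,"twist":-6},
    {"dx":-0.14,"dy":-0.12,"dz":0,"twist":-8},
    {"dx":-0.176,"dy":-0.152,"dz":0,"twist":-8.4},
  ],
)

```text
clock: 15.6
eef_pos: [623.4, -71.4, 235.6]
tool_rot: [180.0, -0.0, 179.8]
contact_force: [-0.1, 0.8, 0.6]
opening: 91.2
grasp_force: 0.0
```

```bash
python3 - <<'E'
from h import *
from scipy.optimize import least_squares
snap('wrist','w7')
for f in('top0','t2','t3','w4','w6','w7'):
    P,ok,_=cloud(f);q=sel(P,ok,(580,630),(-105,-38),(110,162))
    if len(q)<20: continue
    s=least_squares(lambda c:np.hypot(q[:,0]-c[0],q[:,1]-c[1])-28,[624,-71],loss='soft_l1').x
    h=sel(P,ok,(640,690),(-105,-38),(180.5,188)); print(f,len(q),s.round(1),np.median(h,0).round(1) if len(h) else '')
go([624,-70.5,120,179.7])
E
```

```text
top0 114 [624.7 -69.1] [661.8 -69.7 182.4]
t2 120 [624.7 -69. ] [660.8 -67.9 183.2]
t3 128 [624.8 -69.1] [661.9 -69.6 182.5]
w4 1561 [626.4 -66.9] [657.8 -70.6 184.2]
w6 71 [622.1 -70.5] 
w7 742 [623.6 -70.3] [660.7 -70.2 183.9]
cur [626.6 -75.9 235.3 179.7] -> dx 2.6 dy 5.4 dz 115.3 twist -0.0
```

Request:
jog_arm(
  moves=[
    {"dx":0,"dy":0.003,"dz":0,"twist":0},
    {"dx":0,"dy":0.003,"dz":0,"twist":0},
    {"dx":0,"dy":0.003,"dz":0,"twist":0},
    {"dx":0,"dy":0.003,"dz":0,"twist":0},
    {"dx":0,"dy":0.003,"dz":0,"twist":0},
  ],
)

```text
clock: 16.27
eef_pos: [622.6, -67.0, 236.1]
tool_rot: [-180.0, 0.0, 179.8]
contact_force: [-0.9, -0.4, 0.5]
opening: 91.0
grasp_force: 0.0
```

Request:
jog_arm(
  moves=[
    {"dx":-0.002,"dy":-0.001,"dz":0.03,"twist":0},
    {"dx":-0.002,"dy":-0.001,"dz":0.06,"twist":0},
    {"dx":-0.002,"dy":-0.001,"dz":0.09,"twist":0},
    {"dx":-0.002,"dy":-0.001,"dz":0.108,"twist":0},
    {"dx":-0.002,"dy":-0.001,"dz":0.115,"twist":0},
  ],
)

```text
clock: 16.9
eef_pos: [624.2, -68.1, 120.0]
tool_rot: [180.0, -0.1, 179.8]
contact_force: [0.2, -1.0, 0.4]
opening: 91.3
grasp_force: 0.0
```

Request:
jog_arm(
  moves=[
    {"dx":0,"dy":0,"dz":0,"twist":0},
    {"dx":0,"dy":0,"dz":0,"twist":0},
    {"dx":0,"dy":0,"dz":0,"twist":0},
    {"dx":0,"dy":0,"dz":0,"twist":0},
    {"dx":0,"dy":0,"dz":0,"twist":0},
  ],
  fingers=0.045,
)

```text
clock: 17.52
eef_pos: [624.9, -68.4, 121.4]
tool_rot: [-180.0, 0.0, 179.7]
contact_force: [-0.5, -0.2, 5.7]
opening: 56.4
grasp_force: 30.0
```

Request:
jog_arm(
  moves=[
    {"dx":0,"dy":0,"dz":-0.005,"twist":0},
    {"dx":0,"dy":0,"dz":-0.015,"twist":0},
    {"dx":0,"dy":0,"dz":-0.027,"twist":0},
    {"dx":0,"dy":0,"dz":-0.037,"twist":0},
    {"dx":0,"dy":0,"dz":-0.042,"twist":0},
  ],
)

```text
clock: 18.15
eef_pos: [624.8, -68.3, 163.8]
tool_rot: [-180.0, 0.0, 179.7]
contact_force: [-0.7, -0.4, -3.7]
opening: 56.3
grasp_force: 30.0
```

Request:
jog_arm(
  moves=[
    {"dx":0,"dy":0,"dz":0,"twist":0},
    {"dx":0,"dy":0,"dz":0,"twist":0},
    {"dx":0,"dy":0,"dz":0,"twist":0},
    {"dx":0,"dy":0,"dz":0,"twist":0},
    {"dx":0,"dy":0,"dz":0,"twist":0},
  ],
)

```text
clock: 18.77
eef_pos: [624.7, -68.3, 162.8]
tool_rot: [180.0, -0.0, 179.7]
contact_force: [0.1, 0.1, -3.6]
opening: 56.5
grasp_force: 30.0
```

```bash
python3 - <<'E'
from h import *
o=robot.observe();print(o['contact_force'],o['opening'],o['grasp_force'])
go([472.3,-7.8,163,182.3])
E
```

```text
[ 0.1029686   0.11507818 -3.59524812] 56.481765905451425 29.999622646719217
cur [624.7 -68.3 162.8 179.7] -> dx 152.6 dy 59.8 dz -0.2 twist -2.6
```

Request:
jog_arm(
  moves=[
    {"dx":0.025,"dy":0,"dz":0,"twist":0},
    {"dx":0.065,"dy":0.015,"dz":0,"twist":-1},
    {"dx":0.105,"dy":0.035,"dz":0,"twist":-2},
    {"dx":0.14,"dy":0.052,"dz":0,"twist":-2.6},
    {"dx":0.1525,"dy":0.0598,"dz":0,"twist":-2.6},
  ],
)

```text
clock: 19.4
eef_pos: [470.6, -7.0, 163.1]
tool_rot: [180.0, -0.0, -177.6]
contact_force: [0.3, 0.5, -2.6]
opening: 57.0
grasp_force: 30.0
```

Request:
jog_arm(
  moves=[
    {"dx":0,"dy":0,"dz":0.01,"twist":0},
    {"dx":0,"dy":0,"dz":0.03,"twist":0},
    {"dx":0,"dy":0,"dz":0.055,"twist":0},
    {"dx":0,"dy":0,"dz":0.07,"twist":0},
    {"dx":0,"dy":0,"dz":0.077,"twist":0},
  ],
)

```text
clock: 20.02
eef_pos: [473.3, -8.2, 84.7]
tool_rot: [180.0, -0.0, -177.7]
contact_force: [1.3, 0.3, -3.2]
opening: 56.3
grasp_force: 30.0
```

```bash
python3 - <<'E'
from h import *
from scipy.optimize import least_squares
im,d,c=snap('wrist','w8'); P,ok,im=cloud('w8')
print(cradle(P,ok,472,-9))
q=sel(P,ok,(425,475),(-45,28),(80,125))
print(least_squares(lambda c:np.hypot(q[:,0]-c[0],q[:,1]-c[1])-28,[471,-9],loss='soft_l1').x)
go([472.3,-7.8,51,182.3])
cv2.imwrite('pics/w8c.png',cv2.resize(im[110:310,160:400],None,fx=3,fy=3))
E
```

```text
[ 7.520e+01  1.600e+00  4.708e+02 -1.010e+01  7.550e+01  6.210e+01
  2.412e+03]
[471.86013709  -9.52015401]
cur [ 473.    -8.1   84.4 -177.7] -> dx 0.6 dy 0.4 dz 33.4 twist 0.0
```

View pics/w8c.png

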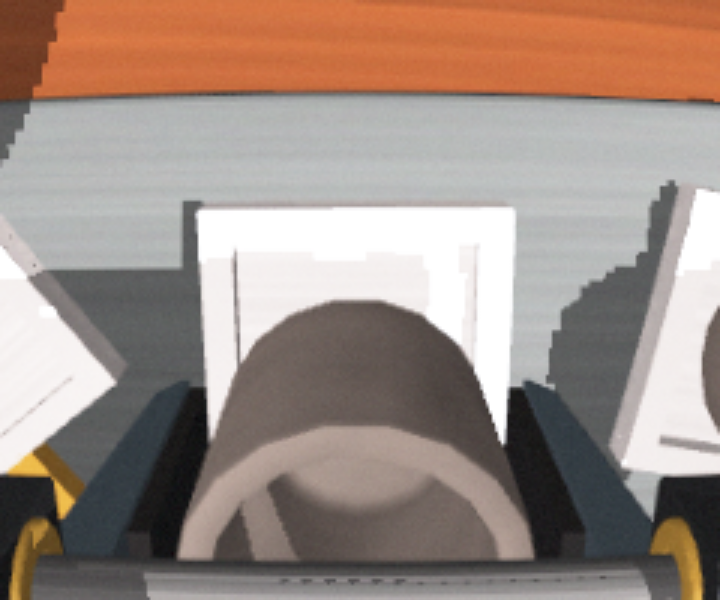

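The pot foot at crop (352,300) is centred on the recess (237–472), and the cradle edges are square to the tool. Lowering with a 0.7 mm x trim.

Request:
jog_arm(
  moves=[
    {"dx":0.0007,"dy":0,"dz":0,"twist":0},
    {"dx":0.0007,"dy":0,"dz":0.008,"twist":0},
    {"dx":0.0007,"dy":0,"dz":0.016,"twist":0},
    {"dx":0.0007,"dy":0,"dz":0.022,"twist":0},
    {"dx":0.0007,"dy":0,"dz":0.026,"twist":0},
  ],
)

```text
clock: 20.7
eef_pos: [471.6, -7.8, 59.5]
tool_rot: [180.0, -0.0, -177.7]
contact_force: [0.6, 0.4, -3.2]
opening: 56.1
grasp_force: 30.0
```

Request:
jog_arm(
  moves=[
    {"dx":0,"dy":0,"dz":0.002,"twist":0},
    {"dx":0,"dy":0,"dz":0.004,"twist":0},
    {"dx":0,"dy":0,"dz":0.006,"twist":0},
    {"dx":0,"dy":0,"dz":0.006,"twist":0},
    {"dx":0,"dy":0,"dz":0.006,"twist":0},
  ],
)

```text
clock: 21.32
eef_pos: [471.8, -7.8, 54.0]
tool_rot: [-180.0, 0.0, -177.7]
contact_force: [-0.2, -0.3, -2.7]
opening: 56.4
grasp_force: 30.0
```

Request:
jog_arm(
  moves=[
    {"dx":0,"dy":0,"dz":0.001,"twist":0},
    {"dx":0,"dy":0,"dz":0.002,"twist":0},
    {"dx":0,"dy":0,"dz":0.0027,"twist":0},
    {"dx":0,"dy":0,"dz":0.0027,"twist":0},
    {"dx":0,"dy":0,"dz":0.0027,"twist":0},
  ],
)

```text
clock: 21.95
eef_pos: [472.2, -7.8, 51.7]
tool_rot: [-180.0, 0.1, -177.7]
contact_force: [-0.9, 0.4, 10.5]
opening: 56.3
grasp_force: 30.0
```

Request:
jog_arm(
  moves=[
    {"dx":0,"dy":0,"dz":0,"twist":0},
    {"dx":0,"dy":0,"dz":0,"twist":0},
    {"dx":0,"dy":0,"dz":0,"twist":0},
    {"dx":0,"dy":0,"dz":0,"twist":0},
    {"dx":0,"dy":0,"dz":0,"twist":0},
  ],
  fingers=0.0912,
)

```text
clock: 22.58
eef_pos: [471.8, -7.8, 51.2]
tool_rot: [-180.0, -0.0, -177.7]
contact_force: [0.5, -0.2, -0.7]
opening: 91.0
grasp_force: 0.0
```

Request:
jog_arm(
  moves=[
    {"dx":0,"dy":0,"dz":-0.03,"twist":0},
    {"dx":0,"dy":0,"dz":-0.07,"twist":0},
    {"dx":0,"dy":0,"dz":-0.11,"twist":0},
    {"dx":0,"dy":0,"dz":-0.15,"twist":0},
    {"dx":0,"dy":0,"dz":-0.19,"twist":0},
  ],
)

```text
clock: 23.2
eef_pos: [471.5, -7.8, 242.6]
tool_rot: [-180.0, 0.0, -177.7]
contact_force: [1.0, -0.8, 0.2]
opening: 90.8
grasp_force: 0.0
```

Request:
jog_arm(
  moves=[
    {"dx":0.005,"dy":-0.031,"dz":0,"twist":2.5},
    {"dx":0.011,"dy":-0.062,"dz":0,"twist":5},
    {"dx":0.016,"dy":-0.093,"dz":0,"twist":7.5},
    {"dx":0.022,"dy":-0.124,"dz":0,"twist":10},
    {"dx":0.027,"dy":-0.155,"dz":0,"twist":11.7},
  ],
  fingers=0,
)

```text
clock: 23.82
eef_pos: [450.7, -164.7, 241.2]
tool_rot: [180.0, -0.0, 170.6]
contact_force: [-0.8, -0.3, -0.1]
opening: 44.0
grasp_force: 0.0
```

```bash
python3 - <<'E'
from h import *
snap('top','t9');im,d,c=snap('wrist','w9');cv2.imwrite('pics/t9c.png',cv2.resize(cv2.imread('pics/t9.png')[120:290,110:350],None,fx=3.3,fy=3.3,interpolation=cv2.INTER_CUBIC))
o=robot.observe();print(o['eef_pos'],o['tool_rot'])
for f in('t9','w9'):
  P,ok,_=cloud(f)
  for cx,cy in((467.5,106),(472,-8.5)):
    q=sel(P,ok,(cx-35,cx+30),(cy-35,cy+35),(93,103))
    if len(q)>10:
      A=np.c_[q[:,:2]-q[:,:2].mean(0),np.ones(len(q))];print(f,len(q),np.median(q[:,2]),circ(q)[0],'tilt',np.degrees(np.linalg.lstsq(A,q[:,2],rcond=None)[0][:2]))
    q=sel(P,ok,(cx+27,cx+60),(cy-30,cy+30),(107,120));print('hook',len(q),np.median(q,0) if len(q) else '')
  for x in range(400,600,20):
    q=sel(P,ok,(x,x+20),(-380,-290),(130,215))
    if len(q)>10: print(x,((q[:,1].min()+q[:,1].max())/2).round(1),np.percentile(q[:,2],95).round(1))
E
```

```text
[ 450.84867556 -166.09052146  241.14651114] [-1.79961302e+02  5.07519141e-03  1.70475186e+02]
t9 141 96.92442049383877 [467.11483469 106.83899304] tilt [-0.14577234  0.97848705]
hook 74 [505.18106651 101.92758632 112.92341068]
t9 142 97.02127346242898 [471.73930543  -7.95744776] tilt [0.57891544 0.09114278]
hook 70 [509.71266245  -6.65348766 112.95894882]
w9 666 98.0064255089317 [466.37318162 103.87792739] tilt [0.37412364 0.17805735]
hook 258 [504.69763197  98.48168243 114.56191436]
w9 878 98.09557214003664 [470.82359408 -10.33779328] tilt [0.31291572 0.2686286 ]
hook 345 [509.6095488   -9.21905751 114.45624118]
400 -318.5 211.2
420 -322.0 205.5
440 -325.5 198.2
460 -328.3 190.4
480 -330.9 182.8
```

View pics/t9c.png

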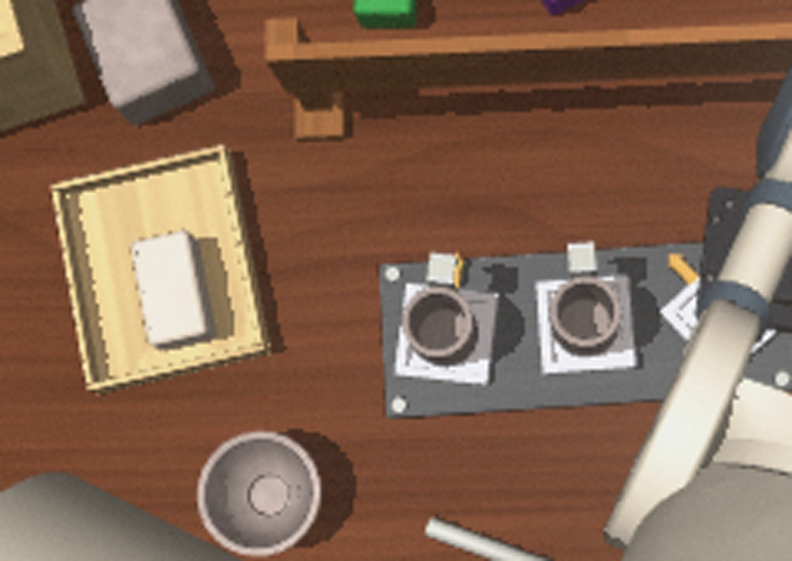

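Both pots stand in cradles 1 and 2 at crop (440,325) and (585,313), hooks on the pointer side. The pumice is flat in the tray (170,288), and the bowl (260,492) hasn't moved. Now the lever.

Request:
jog_arm(
  moves=[
    {"dx":-0.001,"dy":-0.032,"dz":0,"twist":0},
    {"dx":-0.002,"dy":-0.064,"dz":0,"twist":0},
    {"dx":-0.003,"dy":-0.096,"dz":0,"twist":0},
    {"dx":-0.005,"dy":-0.13,"dz":0,"twist":0},
    {"dx":-0.005,"dy":-0.157,"dz":0,"twist":0},
  ],
  fingers=0,
)

```text
clock: 24.55
eef_pos: [430.5, -320.2, 241.1]
tool_rot: [180.0, -0.0, 170.7]
contact_force: [0.5, 0.5, -0.1]
opening: 0.1
grasp_force: 0.0
```

Request:
jog_arm(
  moves=[
    {"dx":0,"dy":0,"dz":0.01,"twist":0},
    {"dx":0,"dy":0,"dz":0.02,"twist":0},
    {"dx":0,"dy":0,"dz":0.027,"twist":0},
    {"dx":0,"dy":0,"dz":0.027,"twist":0},
    {"dx":0,"dy":0,"dz":0.027,"twist":0},
  ],
)

```text
clock: 25.18
eef_pos: [430.7, -319.3, 214.4]
tool_rot: [-180.0, 0.0, 170.7]
contact_force: [-0.2, 0.3, -0.1]
opening: 0.2
grasp_force: 0.0
```

```bash
python3 - <<'E'
from h import *
go([430,-322,206,170.6]); im,d,c=snap('side','s10');cv2.imwrite('pics/s10c.png',cv2.resize(im[150:320,300:470],None,fx=3.5,fy=3.5))
E
```

```text
cur [ 430.7 -319.3  214.4  170.7] -> dx 0.3 dy -2.8 dz 8.4 twist 0.1
```

View pics/s10c.png

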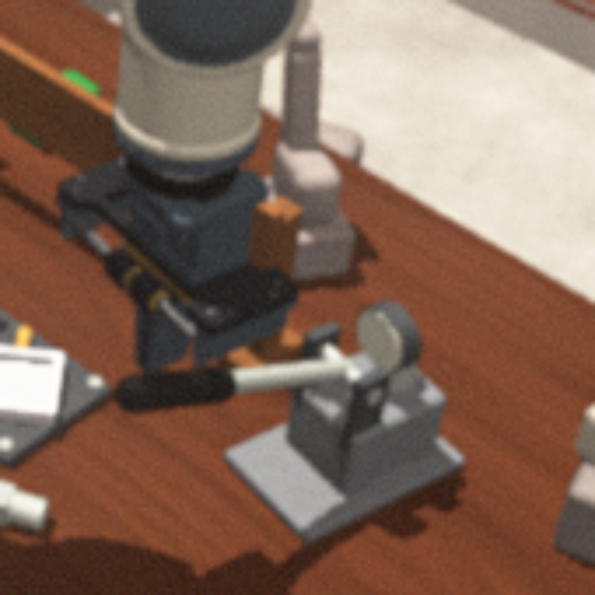

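The closed fingertips stand just above the grip at crop (165,370), clear of the pump body. First press, watching the force.

Request:
jog_arm(
  moves=[
    {"dx":0,"dy":-0.003,"dz":0.01,"twist":0},
    {"dx":0,"dy":-0.003,"dz":0.025,"twist":0},
    {"dx":0,"dy":-0.003,"dz":0.045,"twist":0},
    {"dx":0,"dy":-0.003,"dz":0.065,"twist":0},
    {"dx":0,"dy":-0.003,"dz":0.085,"twist":0},
  ],
)

```text
clock: 25.85
eef_pos: [429.1, -322.1, 127.7]
tool_rot: [180.0, -0.1, 170.6]
contact_force: [-7.1, -0.5, 7.9]
opening: 0.2
grasp_force: 4.0
```

Request:
jog_arm(
  moves=[
    {"dx":0,"dy":0,"dz":0.01,"twist":0},
    {"dx":0,"dy":0,"dz":0.018,"twist":0},
    {"dx":0,"dy":0,"dz":0.025,"twist":0},
    {"dx":0,"dy":0,"dz":0.028,"twist":0},
    {"dx":0,"dy":0,"dz":0.028,"twist":0},
  ],
)

```text
clock: 26.48
eef_pos: [429.8, -322.3, 100.5]
tool_rot: [180.0, -0.0, 170.6]
contact_force: [-0.6, 0.1, 6.8]
opening: 0.5
grasp_force: 3.8
```

Request:
jog_arm(
  moves=[
    {"dx":0,"dy":0,"dz":0.002,"twist":0},
    {"dx":0,"dy":0,"dz":0.003,"twist":0},
    {"dx":0,"dy":0,"dz":0.004,"twist":0},
    {"dx":0,"dy":0,"dz":0.004,"twist":0},
    {"dx":0,"dy":0,"dz":0.004,"twist":0},
  ],
)

```text
clock: 27.1
eef_pos: [430.2, -322.4, 96.9]
tool_rot: [180.0, 0.0, 170.6]
contact_force: [-0.2, 1.2, 7.1]
opening: 0.7
grasp_force: 3.8
```

Request:
jog_arm(
  moves=[
    {"dx":0,"dy":0,"dz":0.001,"twist":0},
    {"dx":0,"dy":0,"dz":0.002,"twist":0},
    {"dx":0,"dy":0,"dz":0.002,"twist":0},
    {"dx":0,"dy":0,"dz":0.002,"twist":0},
    {"dx":0,"dy":0,"dz":0.002,"twist":0},
  ],
)

```text
clock: 27.72
eef_pos: [430.3, -322.5, 94.9]
tool_rot: [180.0, 0.0, 170.6]
contact_force: [0.3, 1.6, 8.6]
opening: 0.4
grasp_force: 3.9
```

Request:
jog_arm(
  moves=[
    {"dx":0,"dy":0,"dz":0.001,"twist":0},
    {"dx":0,"dy":0,"dz":0.002,"twist":0},
    {"dx":0,"dy":0,"dz":0.002,"twist":0},
    {"dx":0,"dy":0,"dz":0.002,"twist":0},
    {"dx":0,"dy":0,"dz":0.002,"twist":0},
  ],
)

```text
clock: 28.35
eef_pos: [430.5, -322.6, 93.0]
tool_rot: [-180.0, 0.1, 170.6]
contact_force: [1.8, 2.4, 8.5]
opening: 0.3
grasp_force: 3.9
```

Request:
jog_arm(
  moves=[
    {"dx":0,"dy":0,"dz":0.001,"twist":0},
    {"dx":0,"dy":0,"dz":0.0015,"twist":0},
    {"dx":0,"dy":0,"dz":0.0015,"twist":0},
    {"dx":0,"dy":0,"dz":0.0015,"twist":0},
    {"dx":0,"dy":0,"dz":0.0015,"twist":0},
  ],
)

```text
clock: 28.98
eef_pos: [430.6, -322.6, 91.6]
tool_rot: [-180.0, 0.1, 170.6]
contact_force: [3.4, 1.7, 8.4]
opening: 0.3
grasp_force: 3.9
```

Request:
jog_arm(
  moves=[
    {"dx":0,"dy":0,"dz":0.001,"twist":0},
    {"dx":0,"dy":0,"dz":0.002,"twist":0},
    {"dx":0,"dy":0,"dz":0.002,"twist":0},
    {"dx":0,"dy":0,"dz":0.002,"twist":0},
    {"dx":0,"dy":0,"dz":0.002,"twist":0},
  ],
)

```text
clock: 29.6
eef_pos: [430.9, -322.7, 90.0]
tool_rot: [-180.0, 0.1, 170.6]
contact_force: [1.9, 4.1, 15.4]
opening: 0.4
grasp_force: 7.5
```

Request:
jog_arm(
  moves=[
    {"dx":0,"dy":0,"dz":0.001,"twist":0},
    {"dx":0,"dy":0,"dz":0.002,"twist":0},
    {"dx":0,"dy":0,"dz":0.002,"twist":0},
    {"dx":0,"dy":0,"dz":0.002,"twist":0},
    {"dx":0,"dy":0,"dz":0.002,"twist":0},
  ],
)

```text
clock: 30.22
eef_pos: [431.2, -322.8, 88.9]
tool_rot: [-179.9, 0.2, 170.6]
contact_force: [-0.6, 6.9, 32.9]
opening: 0.7
grasp_force: 16.3
```

The bottom stop is clear: force climbs from 8 to 33 N at z≈89. Back up, checking the return.

Request:
jog_arm(
  moves=[
    {"dx":0,"dy":0,"dz":-0.025,"twist":0},
    {"dx":0,"dy":0,"dz":-0.055,"twist":0},
    {"dx":0,"dy":0,"dz":-0.085,"twist":0},
    {"dx":0,"dy":0,"dz":-0.115,"twist":0},
    {"dx":0,"dy":0,"dz":-0.13,"twist":0},
  ],
)

```text
clock: 30.85
eef_pos: [430.3, -322.7, 218.4]
tool_rot: [-180.0, 0.1, 170.6]
contact_force: [-0.6, -0.4, -0.2]
opening: 0.8
grasp_force: 0.0
```

```bash
python3 - <<'E'
from h import *
snap('side','s11')
for f in('side0','s11'):
    P,ok,_=cloud(f)
    print(f,[(x,np.percentile(sel(P,ok,(x,x+20),(-390,-300),(60,235))[:,2],60).round(1)) for x in(480,500,520,540,560)])
print(robot.observe()['contact_force'],robot.observe()['eef_pos'])
E
```

```text
side0 [(480, np.float64(172.3)), (500, np.float64(162.0)), (520, np.float64(153.4)), (540, np.float64(144.8)), (560, np.float64(139.4))]
s11 [(480, np.float64(172.6)), (500, np.float64(161.6)), (520, np.float64(154.5)), (540, np.float64(146.0)), (560, np.float64(139.4))]
[ 0.47165807 -0.35258976  2.33733284] [ 430.65148754 -322.98861091  219.56515352]
```

The lever is fully back at its upper stop. Strokes 2 to 4 follow the same way.

Request:
jog_arm(
  moves=[
    {"dx":0,"dy":-0.001,"dz":0.015,"twist":0},
    {"dx":0,"dy":-0.001,"dz":0.045,"twist":0},
    {"dx":0,"dy":-0.001,"dz":0.075,"twist":0},
    {"dx":0,"dy":-0.001,"dz":0.105,"twist":0},
    {"dx":0,"dy":-0.001,"dz":0.12,"twist":0},
  ],
)

```text
clock: 31.52
eef_pos: [429.3, -322.8, 94.9]
tool_rot: [179.9, -0.1, 170.6]
contact_force: [5.5, 2.3, 10.3]
opening: 0.1
grasp_force: 4.4
```

Request:
jog_arm(
  moves=[
    {"dx":0,"dy":0,"dz":0.003,"twist":0},
    {"dx":0,"dy":0,"dz":0.006,"twist":0},
    {"dx":0,"dy":0,"dz":0.008,"twist":0},
    {"dx":0,"dy":0,"dz":0.0095,"twist":0},
    {"dx":0,"dy":0,"dz":0.0095,"twist":0},
  ],
)

```text
clock: 32.15
eef_pos: [430.2, -323.1, 88.3]
tool_rot: [180.0, 0.1, 170.6]
contact_force: [-3.1, 7.5, 38.6]
opening: 0.4
grasp_force: 18.9
```

Request:
jog_arm(
  moves=[
    {"dx":0,"dy":0,"dz":-0.025,"twist":0},
    {"dx":0,"dy":0,"dz":-0.055,"twist":0},
    {"dx":0,"dy":0,"dz":-0.085,"twist":0},
    {"dx":0,"dy":0,"dz":-0.115,"twist":0},
    {"dx":0,"dy":0,"dz":-0.1295,"twist":0},
  ],
)

```text
clock: 32.78
eef_pos: [429.8, -323.4, 217.3]
tool_rot: [180.0, -0.0, 170.6]
contact_force: [-0.0, -0.2, -0.2]
opening: 0.5
grasp_force: 0.0
```

Request:
jog_arm(
  moves=[
    {"dx":0,"dy":0,"dz":0.015,"twist":0},
    {"dx":0,"dy":0,"dz":0.045,"twist":0},
    {"dx":0,"dy":0,"dz":0.075,"twist":0},
    {"dx":0,"dy":0,"dz":0.105,"twist":0},
    {"dx":0,"dy":0,"dz":0.12,"twist":0},
  ],
)

```text
clock: 33.4
eef_pos: [429.3, -322.8, 95.0]
tool_rot: [179.9, -0.1, 170.6]
contact_force: [4.7, 2.4, 10.1]
opening: 0.6
grasp_force: 4.4
```

Request:
jog_arm(
  moves=[
    {"dx":0,"dy":0,"dz":0.003,"twist":0},
    {"dx":0,"dy":0,"dz":0.006,"twist":0},
    {"dx":0,"dy":0,"dz":0.008,"twist":0},
    {"dx":0,"dy":0,"dz":0.009,"twist":0},
    {"dx":0,"dy":0,"dz":0.009,"twist":0},
  ],
)

```text
clock: 34.02
eef_pos: [430.1, -323.0, 88.6]
tool_rot: [180.0, 0.0, 170.6]
contact_force: [-1.3, 7.6, 32.6]
opening: 0.3
grasp_force: 16.2
```

Request:
jog_arm(
  moves=[
    {"dx":0,"dy":0,"dz":-0.025,"twist":0},
    {"dx":0,"dy":0,"dz":-0.055,"twist":0},
    {"dx":0,"dy":0,"dz":-0.085,"twist":0},
    {"dx":0,"dy":0,"dz":-0.115,"twist":0},
    {"dx":0,"dy":0,"dz":-0.129,"twist":0},
  ],
)

```text
clock: 34.65
eef_pos: [429.8, -323.3, 217.4]
tool_rot: [180.0, -0.0, 170.6]
contact_force: [-0.6, -1.0, 0.3]
opening: 0.5
grasp_force: 0.0
```

Request:
jog_arm(
  moves=[
    {"dx":0,"dy":0,"dz":0.015,"twist":0},
    {"dx":0,"dy":0,"dz":0.045,"twist":0},
    {"dx":0,"dy":0,"dz":0.075,"twist":0},
    {"dx":0,"dy":0,"dz":0.105,"twist":0},
    {"dx":0,"dy":0,"dz":0.12,"twist":0},
  ],
)

```text
clock: 35.28
eef_pos: [429.3, -322.7, 94.9]
tool_rot: [179.9, -0.1, 170.6]
contact_force: [5.1, 2.7, 10.2]
opening: 0.3
grasp_force: 4.4
```

Request:
jog_arm(
  moves=[
    {"dx":0,"dy":0,"dz":0.003,"twist":0},
    {"dx":0,"dy":0,"dz":0.006,"twist":0},
    {"dx":0,"dy":0,"dz":0.008,"twist":0},
    {"dx":0,"dy":0,"dz":0.009,"twist":0},
    {"dx":0,"dy":0,"dz":0.009,"twist":0},
  ],
)

```text
clock: 35.9
eef_pos: [430.0, -322.9, 88.6]
tool_rot: [180.0, 0.0, 170.6]
contact_force: [-0.9, 7.1, 34.0]
opening: 0.7
grasp_force: 16.4
```

Request:
jog_arm(
  moves=[
    {"dx":0,"dy":0,"dz":-0.025,"twist":0},
    {"dx":0,"dy":0,"dz":-0.055,"twist":0},
    {"dx":0,"dy":0,"dz":-0.085,"twist":0},
    {"dx":0,"dy":0,"dz":-0.115,"twist":0},
    {"dx":0,"dy":0,"dz":-0.15,"twist":0},
  ],
)

```text
clock: 36.52
eef_pos: [429.1, -322.7, 237.3]
tool_rot: [179.9, -0.2, 170.6]
contact_force: [0.9, -0.0, 0.3]
opening: 0.3
grasp_force: 0.0
```

```bash
python3 - <<'E'
from h import *
snap('top','t12');snap('side','s12')
P,ok,_=cloud('s12')
print([(x,np.percentile(sel(P,ok,(x,x+20),(-390,-300),(60,235))[:,2],60).round(1)) for x in(480,500,520,540,560)])
P,ok,_=cloud('t12')
for cx,cy in((467.5,106),(472,-8.5)):
    q=sel(P,ok,(cx-35,cx+30),(cy-35,cy+35),(93,103));h=sel(P,ok,(cx+27,cx+60),(cy-30,cy+30),(107,120))
    print(len(q),np.median(q[:,2]),circ(q)[0],len(h),np.median(h,0))
p=sel(P,ok,(450,620),(260,430),(38,55));print('pum',len(p),rect(p),np.median(p[:,2]))
p=sel(P,ok,(250,450),(180,330),(44,56));print('bowl',len(p),circ(p) if len(p)>5 else '')
E
```

```text
[(480, np.float64(171.6)), (500, np.float64(160.4)), (520, np.float64(153.4)), (540, np.float64(146.3)), (560, np.float64(139.1))]
0 nan [0. 0.] 62 [507.29293884 102.14373041 112.77043397]
0 nan [0. 0.] 23 [517.04129608  -9.74563162 113.11353424]
pum 592 (array([510.7, 332.5]), array([90.1, 50.7]), 11.7) 44.75644289258439
bowl 151 (array([341.76440003, 257.0618208 ]), np.float64(44.074339033872164))
  return _methods._mean(a, axis=axis, dtype=dtype,
  ret = ret.dtype.type(ret / rcount)
```

View pics/t12.png

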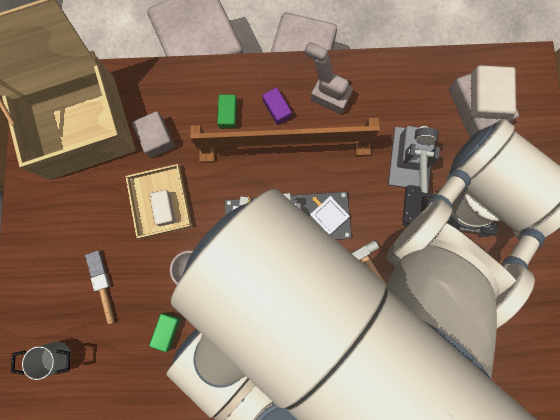

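The pumice was nudged within the tray to (162,208) but still lies flat and clear of the walls. The lever is back up and four strokes are done. The arm hides the pots in the top view, so I check them from the side before handing in.

```bash
python3 - <<'E'
from h import *
P,ok,_=cloud('s12');g=[]
for cx,cy in((467.5,106),(472,-8.5)):
    q=sel(P,ok,(cx-40,cx+30),(cy-40,cy+35),(93,103));h=sel(P,ok,(cx+20,cx+65),(cy-35,cy+30),(106,120))
    print(len(q),np.percentile(q[:,2],[10,50,90]) if len(q) else '',circ(q) if len(q)>5 else '',len(h)); g.append(len(q)>10 and len(h)>3)
o=robot.observe();print(o['contact_force'],o['clock'],g)
if all(g): print(robot.finish_job())
E
```

```text
44 [93.35775479 95.20162834 99.69712343] (array([464.41292346, 102.01806239]), np.float64(26.260143095073857)) 30
57 [ 93.731684    95.36074785 100.03348333] (array([469.00810014, -10.81928109]), np.float64(25.974757754734757)) 33
[ 1.45720145 -1.46825454 -0.61578141] 36.625 [True, True]
the job is handed in; nothing more can be done
None
```

The job is handed in: pumice flat in the tray, both pots (only two were hung) seated upright in cradles 1 and 2 with hooks on the pointers, four full lever strokes done and lever back up, and the bowl where it stood.

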